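# Check the rinse pot and start its bayonet lid

## Robot

A 6-joint arm with a two-finger parallel gripper is mounted at the origin on the work surface. World frame = base frame: x ahead of the robot, y to its left, z up, the work surface at z = 0. Lengths are in mm, angles in rad, forces in N, time in s.
With the tool pointing down it reaches from about 375 to 975 mm from the base axis. Payload 3.8 kg.
Tool frame: the origin (TCP) lies on the mounting face of the last link; the fingertips stand 173 mm ahead of it and the grasp point (between the pads) lies 155 mm ahead of it; z points along the fingers, y is the direction in which the jaws open and shut (so a half turn about z gives the same grasp; the last joint's range is limited). The gripper opens to 85 mm and grips with 20 to 120 N. Pads are 22 mm wide; open, the fingers measure 114 mm over their backs; the gripper's body (76 mm by 85 mm) begins 54 mm behind the grasp point. The pads swing forward as they close: fully open they stand 13 mm farther back than shut.
Start: joints at [-1.228, 0.264, 1.604, -0, 1.274, -0.037], TCP at [250.241, -626.897, 404.68] pointing down, gripper open.
Joint ranges: [-2.63, 2.63], [-0.94, 2.18], [0.31, 2.57], [-1.31, 4.45], [0, 2.66], [-2.55, 2.55]. Speed limits (rad/s): [2.57, 2.57, 3.14, 3.14, 3.14, 3.14].

## Interface

Orientations are given as a unit quaternion [x, y, z, w].
In Python, from plant import monitor, imaging, hand_in, models gives the robot as it stands.
- The arm moves only by the tool play_rows, never from a script. Its argument "motion" is a list of rows, each a list of 7 numbers: the shift along the tool's x, y, z in cm, then the turn, a rotation vector about the tool's x, y, z in rad, then the gripper's target within -1 to 1 (fully open at 1, half-way at 0, shut at -1). A call has 1 to 12 rows; each row shifts and turns the commanded pose from where the row before left it, along the tool's axes as they then stand; what a row does not reach is not made up. A row lasts 1/10 s, in which the tool goes at most 50 mm and 8.59 degrees, less where a joint would pass 70% of its speed; a pose out of reach is approached as far as the arm can. A call is refused whole if a number of a shift passes 5 or a number of a turn 0.15, either way. A call with a gripper value outside its range is refused whole. The fingers move at their own pace and stop on an object; "force" is the grip in N (left out, the last holds). Time passes only in rows, so rows that do not move let the fingers close. It gives the time, the measured TCP pose, the force and the opening at its end, in the units of the state.
- monitor.sense(): the state, without advancing time (a new reading comes with each control period).
- imaging.camera(name): name is "scene" or "top" or "wrist"; returns a dict with "pixels" (420x560x3 uint8, red, green, blue), "range_z" (420x560 float32, mm along the optical axis (not along the pixel's ray), 0 where there is no reading), "K" (3x3 intrinsics, pixels), "view" (4x4, takes a point from world to camera coordinates). Camera axes: x right, y up, looking along -z (the intrinsics and any distortion apply to the point x, -y, -z); pixel columns grow to the right and rows downward; lengths in mm; the calibration is good to about 2 mm. A picture is of the moment at which its call begins.
- hand_in(): hands the job in, once; it reports no verdict.
Trained networks look in the newest picture that a camera, given by its name, has taken for a name from the list of things; names that differ only in an ending like _2 or _b are one class to them, and where a whole thing is asked for, a point or a joint stands for the part that bears it (a point fixed in the world has none). Each returns a list of dicts, best first, with "p" (0 to 1); they miss things now and then, are a little off and sometimes report something else, mostly with a low value. They report only what shows in the picture. A call takes as long as a camera call.
- models.find_in(camera, target): "rect" ([left, top, right, bottom] in pixels, round what is visible of it).
- models.regions_of(camera, target): "region" (420x560 bool, what is visible of it) and "rect" ([left, top, right, bottom] in pixels, round what is visible of it).
- models.landmark_of(camera, target): "location" ([row, column] in pixels: a listed point, or the origin of a listed thing).
The state is a dict: "time": time; "q": joint angles; "qvel": joint speeds; "joint_torque": joint torques, N m; "tcp_pos": TCP position; "eef_rot": TCP orientation; "force": force on the tool from outside, world axes, zero at the start; "torque": the same for the moment, N m; "gripper_width": finger opening in mm.
Only numpy, scipy, OpenCV 4.12 (cv2) and the standard library are available. Lean on these libraries where they do the work, as an engineer would, in place of code of your own. Each camera call takes 0.05 s, during which the arm holds its last target.

## Task

Take the rinse pot in the yoke stand by its roller handle, tip it to about 45 degrees so that its mouth shows across the table, keep it there for a second, and swing it back fully level. Then take the bayonet lid (the one with the straight finger bar and two side pins), put it into the pot's mouth with its pins through the two notches until it sits flat on the rim, and turn it clockwise, seen from above, half-way to locked: about 40 degrees, never as far as the click. Finish there, still holding the lid in the gripper, with the pot level and the other things on the table left where they were.

Things in the scene. Friction and masses are not known exactly. Their poses are not given: they have to be found in the camera images.
- pot (a joint): tilt of the rinse pot about its trunnions, rad: 0 = level, against a firm stop; grows as the mouth tips away from the handle (away from the robot) and the handle rises; 0.785 = 45 degrees; range 0 to 1.2, starts at 0 to 0.2. A friction hinge (about 0.35 N m) keeps it where it is left; some 4 N at the handle move it
- stand: grey yoke stand screwed to the table, base 110 x 130 x 12 mm, with two uprights at y = +-54 mm, 102 mm high, that carry the pot on a trunnion axis along y, 85 mm above the table. Origin: centre of the base's underside, below the pot's axis; x points away from the handle side
- pot_mouth (a point): centre of the rim's top face, on the axis of the rinse pot: a round aluminium can, 84 mm across, 85 mm tall; rim 125 mm above the table when level. Axes turn with the pot: z out of the mouth, x away from the handle, y along the trunnion axis, which lies 40 mm below this point. The rim is an inward flange 6 mm thick with a 52 mm opening; all below it is free for the lid's plug
- pot_notch (a point): one of the two notches in the rim, 12 mm wide, at +x and -x of pot_mouth, reaching 36 mm from the axis; this point is 31 mm out along +x, in the rim's top face. Stops under the rim let the seated lid turn only clockwise (from above) from the notches; spring catches resist from about 55 degrees, click at 66; end stop near 80. Until 55 it turns freely and stays
- pot_handle (a point): centre of the pot's handle, a white roller 16 mm thick, 22 mm long (its own y axis), on a 10 mm wide tongue from the pot's wall, (-85, 0, -10) mm from pot_mouth in the pot's axes. Pinched from above by its two flat ends it rolls between the fingers as the pot tips, on an arc of 90 mm radius about the trunnion axis
- lid_bar (a point): centre of the bayonet lid's finger bar, which is 50 mm long (x), 14 mm wide (y) and 34 mm tall (z) and stands on a disc 80 mm across, 6 mm thick: disc top 17 mm and underside 23 mm below this point. This point is 41 mm up when the lid stands on the table, and 23 mm above pot_mouth when seated. Half a turn makes no difference to the lid
- lid_pin (a point): end of one of the lid's two pins, on the pin's centre line: (33, 0, -35) mm from lid_bar in the lid's axes
- lid: the whole bayonet lid, plain aluminium, 0.10 to 0.20 kg; origin at the centre of its underside, 41 mm below lid_bar, same axes. Under the disc: a plug 48 mm across, 18 mm tall with bevelled foot, on which it stands; two round pins 8 mm thick point from the plug to +x and -x, parallel to the bar, ends 33 mm from the axis, centre line 6 mm above the underside
- plain_lid: the other lid, a plain push-on one: aluminium disc 80 mm across and 22 mm thick with a small round knob, no bar, no pins; origin at the centre of its underside. Not wanted; leave it alone
- paintbox: bystander: open white watercolour box with colour pans, 80 x 110 x 12 mm
- tape: bystander: roll of paper tape, 86 mm across, 20 mm high
- jar: bystander: small closed jar, 48 mm across, 60 mm high
- tumbler: bystander: glass tumbler, 70 mm across, 110 mm high
- brush: bystander: paint brush lying flat, 180 mm long
- mug: bystander: white mug, 76 mm across, 90 mm high
- eraser: bystander: white eraser block, 40 x 22 x 12 mm

How it is judged:
By the outcome, as a careful person would: the job done as asked, in the order asked, and still so for the second after the job is handed in, while the arm keeps its last pose, push and grip.
It also fails if it takes over 61 s, if anything falls off the work surface, if the arm or the gripper's body presses on something with over 40 N, if the wrist force passes 120 N, or if a joint passes its speed limit or range.

## Working session

There is one attempt and no reset: what is moved stays moved. The work goes in short steps, Python scripts to look and compute and a tool call to move; the robot and the scene stay as the last step left them, time stands still between calls to the robot, and variables do not carry over. Pictures are saved under pics/ and viewed, and the job is handed in when it is done.

Besides the shell and the picture viewer there is one more tool, called after "Emit:" as name(argument=value, ...), one argument or row to a line, values as JSON. play_rows: Moves the arm, as the interface text tells. Its arguments: {"type":"object","properties":{"motion":{"type":"array","items":{"type":"array","items":{"type":"number"}}},"force":{"type":"number"}},"required":["motion"]}

```bash
ls; mkdir -p pics; cat > h.py <<'E'
import numpy as np, cv2
from plant import monitor, imaging, hand_in, models
def save(c,n): cv2.imwrite('pics/'+n,c['pixels'][:,:,::-1])
def w2p(c,P):
    V=np.array(c['view']);K=np.array(c['K']);p=V[:3,:3]@np.array(P,float)+V[:3,3]
    q=K@np.array([p[0],-p[1],-p[2]]);return q[:2]/q[2]
def p2w(c,row,col,d=None,z=None):
    V=np.array(c['view']);K=np.array(c['K']);R=V[:3,:3];o=-R.T@V[:3,3]
    r=np.linalg.inv(K)@np.array([col,row,1.]);r=R.T@np.array([r[0],-r[1],-r[2]])
    if z is not None: return o+r*(z-o[2])/r[2]
    if d is None: d=c['range_z'][int(round(row)),int(round(col))]
    return o+r*d
E
python3 - <<'E'
from h import *
print(monitor.sense())
for n in ['scene','top','wrist']:
    c=imaging.camera(n); save(c,n+'0.png'); print([k for k in c],np.array(c['K']).round(1).tolist(),np.array(c['view']).round(3).tolist())
    for t in ['pot_mouth','pot_notch','pot_handle','lid_bar','lid_pin','lid','stand','plain_lid']:
        try:
            for l in models.landmark_of(n,t)[:2]: print(n,t,round(l['p'],2),np.round(l['location'],1),p2w(c,*l['location']).round(1))
        except Exception as e: print(n,t,e)
E
```

```text
pics
{'time': 0.0, 'q': array([-1.22790510e+00,  2.64755487e-01,  1.60539407e+00,  1.74708440e-06,
        1.27369096e+00, -3.69046620e-02]), 'qvel': array([ 0.00081823, -0.00080748, -0.00042295, -0.00026311, -0.00042597,
       -0.00026267]), 'joint_torque': array([ 5.35848030e-04, -5.15114129e+01, -3.67311859e+01,  2.87192133e-04,
        1.30734299e-02, -5.53682668e-06]), 'tcp_pos': array([ 250.1216962 , -626.57289048,  403.34917658]), 'eef_rot': array([ 9.82022932e-01,  1.88758303e-01, -1.70458437e-04, -1.11092875e-03]), 'force': array([ 0.94272168, -0.14967353, -0.47803393]), 'torque': array([0.01932198, 0.01626042, 0.00929149]), 'gripper_width': 85.63634118428442}
['pixels', 'range_z', 'K', 'view'] [[519.5, 0.0, 280.0], [0.0, 519.5, 208.9], [0.0, 0.0, 1.0]] [[-0.429, 0.903, -0.006, 267.578], [-0.752, -0.354, 0.556, 386.361], [0.5, 0.243, 0.831, -1689.765], [0.0, 0.0, 0.0, 1.0]]
scene pot_mouth 0.86 [204.6 296.6] [559.5  17.3  92.9]
scene pot_mouth 0.65 [184.9 261.1] [ 497.5 -118.    23.4]
scene pot_notch 0.55 [213.5 294.5] [584.2  22.8  88.9]
scene pot_handle 0.69 [174.4 306. ]
[... 498 characters left out ...]
6.019], [-0.062, 0.009, 0.998, -901.483], [0.0, 0.0, 0.0, 1.0]]
top pot_mouth 0.95 [219.9 250.8] [576.4  28.7  85.6]
top pot_notch 0.76 [205.6 251.9] [606.1  26.7  84.9]
top pot_handle 0.89 [263.9 258.9] [489.4  10.3 132.7]
top lid_bar 0.71 [263.2 319. ] [ 485.7 -115.8   56.4]
top lid_pin 0.87 [261.3 333.3] [ 487.6 -151.7   22.3]
top lid 0.92 [261.4 317.6] [ 487.1 -117.    21. ]
top stand 0.89 [224.3 254.4] [567.2  21.1  89. ]
top plain_lid 0.83 [205.5 369.9] [ 610.6 -230.2   38.6]
['pixels', 'range_z', 'K', 'view'] [[356.4, 0.0, 274.5], [0.0, 356.4, 209.6], [0.0, 0.0, 1.0]] [[0.37, -0.929, 0.0, -675.717], [0.884, 0.352, -0.306, 38.918], [0.285, 0.114, 0.952, -379.769], [0.0, 0.0, 0.0, 1.0]]
```

```bash
python3 - <<'E'
import cv2
a=cv2.imread('pics/top0.png');cv2.imwrite('pics/top0c.png',cv2.resize(a[130:330,180:440],None,fx=3,fy=3,interpolation=cv2.INTER_CUBIC))
E
```

```text
(no output)
```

View pics/top0c.png

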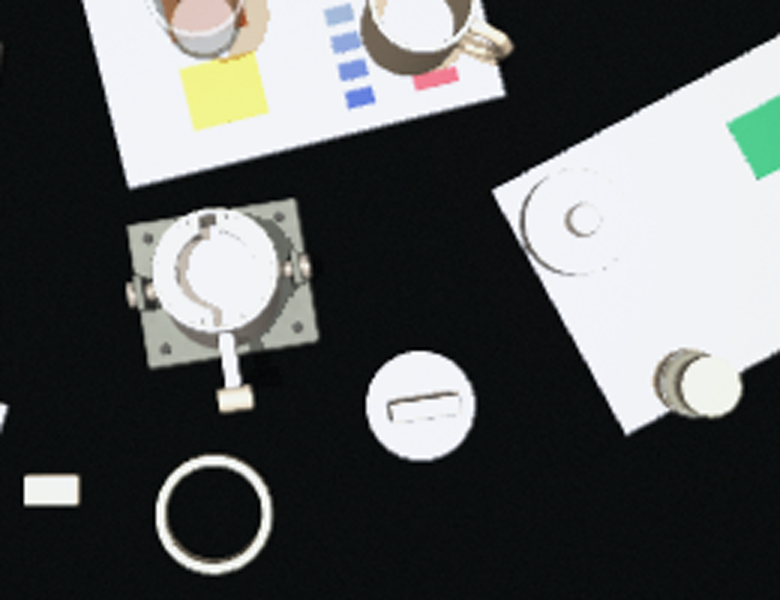

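View pics/scene0.png

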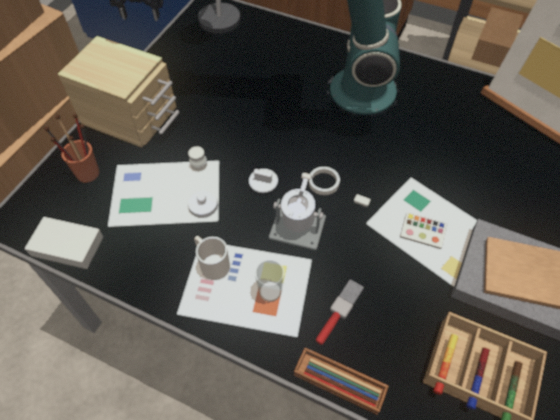

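View pics/top0.png

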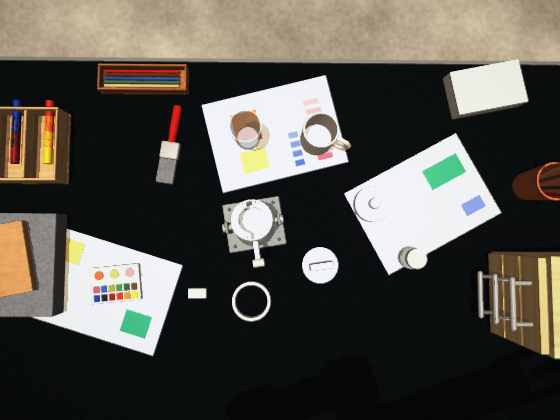

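The top view shows the stand at about (254,224), the roller handle at (258,263), and the bayonet lid with its bar across at (320,265). The stand is yawed about 9° and the pot is slightly tipped. Next I'll measure these more precisely.

```bash
python3 - <<'E'
from h import *
c=imaging.camera('top')
P=[p2w(c,130+v/3,180+u/3,z=12) for u,v in [(127,225),(297,198),(317,340),(150,368)]]
for p in P: print('corner',p.round(1))
print('stand ctr',np.mean(P,0).round(1), np.linalg.norm(P[0]-P[3]),np.linalg.norm(P[1]-P[0]))
r=models.regions_of('top','stand')[0]; print(r['p'],r['rect'])
def pts(m):
    v,u=np.nonzero(m&(c['range_z']>0)); return np.array([p2w(c,a,b) for a,b in zip(v,u)])
r=models.regions_of('top','lid')[0]; Q=pts(r['region']); 
d=Q[(Q[:,2]>18)&(Q[:,2]<32)]; b=Q[(Q[:,2]>50)&(Q[:,2]<66)]
print('disc',len(d),d.mean(0), cv2.minEnclosingCircle(Q[Q[:,2]>15][:,:2].astype(np.float32)))
print('bar',len(b),b.mean(0),cv2.minAreaRect(b[:,:2].astype(np.float32)))
x=b[:,:2]-b[:,:2].mean(0);w,v=np.linalg.eigh(x.T@x);print('bar dir',v[:,1],np.degrees(np.arctan2(v[1,1],v[0,1])))
for k in [r for r in models.regions_of('top','pot_handle')][:2]:
    Q=pts(k['region']);print('handle',k['p'],k['rect'],np.percentile(Q,[5,50,95],axis=0).round(1))
    b=Q[Q[:,2]>125];print(len(b),b.mean(0),b.min(0),b.max(0))
# local heights
for v in range(228,272,2): print(v,[p2w(c,v,u)[[0,1,2]].round(0).tolist() for u in (256,258)])
c=imaging.camera('wrist');save(c,'w1.png')
V=np.array(c['view']);s=monitor.sense();print('cam',-V[:3,:3].T@V[:3,3],s['tcp_pos'],s['time'])
E
```

```text
corner [612.1  96.3  12. ]
corner [633.  -31.3  12. ]
corner [526.6 -46.5  12. ]
corner [505.3  78.   12. ]
stand ctr [569.2  24.1  12. ] 108.34622244281637 129.30475339178525
0.74 [221.8, 198.4, 287.5, 263.9]
disc 834 [ 480.77342615 -120.61814869   22.95556214] ((480.5758972167969, -121.00724792480469), 39.737213134765625)
bar 160 [ 480.5664214  -120.87717653   56.57133073] ((480.4563903808594, -121.24800109863281), (14.063156127929688, 50.056312561035156), 8.51667594909668)
bar dir [-0.1513207   0.98848472] 98.70347074453709
handle 0.86 [228.8, 203.9, 276.8, 266.8] [[506.9 -10.8  81.2]
 [567.8  22.  117.9]
 [607.2  58.2 130.6]]
438 [538.12116687  19.9223856  128.77724655] [487.19230195 -14.86152576 125.02614181] [582.93409184  65.89165501 137.71317529]
228 [[560.0, 18.0, 96.0], [560.0, 14.0, 89.0]]
230 [[555.0, 18.0, 91.0], [556.0, 14.0, 92.0]]
232 [[551.0, 18.0, 92.0], [551.0, 13.0, 128.0]]
234 [[547.0, 18.0, 91.0], [547.0, 13.0, 128.0]]
236 [[543.0, 18.0, 91.0], [543.0, 13.0, 127.0]]
238 [[540.0, 16.0, 129.0], [540.0, 12.0, 128.0]]
240 [[536.0, 16.0, 124.0], [535.0, 13.0, 116.0]]
242 [[532.0, 16.0, 124.0], [531.0, 13.0, 92.0]]
244 [[528.0, 16.0, 124.0], [526.0, 14.0, 65.0]]
246 [[524.0, 16.0, 125.0], [520.0, 15.0, 11.0]]
248 [[520.0, 16.0, 123.0], [520.0, 12.0, 126.0]]
250 [[516.0, 16.0, 125.0], [516.0, 12.0, 126.0]]
252 [[512.0, 16.0, 128.0], [512.0, 12.0, 128.0]]
254 [[508.0, 16.0, 129.0], [508.0, 12.0, 130.0]]
256 [[504.0, 16.0, 128.0], [504.0, 12.0, 127.0]]
258 [[501.0, 16.0, 129.0], [501.0, 12.0, 128.0]]
260 [[497.0, 16.0, 134.0], [497.0, 12.0, 134.0]]
262 [[493.0, 16.0, 136.0], [493.0, 12.0, 137.0]]
264 [[489.0, 16.0, 135.0], [489.0, 12.0, 135.0]]
266 [[485.0, 16.0, 134.0], [485.0, 12.0, 132.0]]
268 [[470.0, 20.0, -2.0], [470.0, 15.0, 1.0]]
270 [[466.0, 20.0, 0.0], [466.0, 15.0, -2.0]]
cam [ 323.89714765 -598.26132482  373.47047898] [ 250.24321465 -626.88662147  404.66397446] 1.6
```

Emit:
play_rows(
  motion=[
    [0, 0, 0, 0, 0, 0.11, 1],
    [0, 0, 0, 0, 0, 0.11, 1],
    [2.41, -4.23, 0.43, 0, 0, 0, 1],
    [2.41, -4.23, 0.43, 0, 0, 0, 1],
    [2.41, -4.23, 0.43, 0, 0, 0, 1],
    [2.41, -4.23, 0.43, 0, 0, 0, 1],
    [2.41, -4.23, 0.43, 0, 0, 0, 1],
    [2.41, -4.23, 0.43, 0, 0, 0, 1],
    [2.41, -4.23, 0.43, 0, 0, 0, 1],
    [2.41, -4.23, 0.43, 0, 0, 0, 1],
    [2.41, -4.23, 0.43, 0, 0, 0, 1],
    [2.41, -4.23, 0.43, 0, 0, 0, 1],
  ],
  force=30,
)

```text
time: 2.8
tcp_pos: [421.1, -169.1, 362.0]
eef_rot: [0.997, 0.08, 0.001, 0.0]
force: [0.8, -0.6, -0.0]
gripper_width: 85.6
```

Emit:
play_rows(
  motion=[
    [2.41, -4.23, 0.43, 0, 0, 0, 1],
    [2.41, -4.23, 0.43, 0, 0, 0, 1],
    [2.41, -4.23, 0.43, 0, 0, 0, 1],
    [2.41, -4.23, 0.43, 0, 0, 0, 1],
    [0, 0, 0, 0, 0, 0, 1],
    [0, 0, 0, 0, 0, 0, 1],
  ],
)

```text
time: 3.4
tcp_pos: [489.2, 12.6, 344.4]
eef_rot: [0.997, 0.082, -0.0, 0.0]
force: [-1.8, 0.6, -0.1]
gripper_width: 85.5
```

```bash
cat >> h.py <<'E'
def axes():
    from scipy.spatial.transform import Rotation as R
    s=monitor.sense();M=R.from_quat(s['eef_rot']).as_matrix();return s,M
def go(P,h):
    "grasp point target P world, heading h; shift in tool cm in present axes"
    s,M=axes();t=np.array(P)+[0,0,155.];d=M.T@(t-s['tcp_pos'])/10
    hd=np.arctan2(M[1,0],M[0,0]);print('t',s['time'],'tcp',s['tcp_pos'].round(1),'F',s['force'].round(1),'w',round(s['gripper_width'],1),'q',s['q'].round(2),'head',round(hd,4),'tilt',M[:,2].round(3),'shift cm',d.round(2),'turn tz',round(-(h-hd),3))
E
python3 - <<'E'
from h import *
go([490.4,11.6,127],.158)
c=imaging.camera('wrist');save(c,'w2.png')
c=imaging.camera('top');save(c,'t2.png')
E
```

```text
t 3.4 tcp [489.2  12.6 344.4] F [-1.8  0.6 -0.1] w 85.5 q [-0.03 -0.04  2.06 -0.    1.13  1.38] head 0.1632 tilt [-0.001 -0.    -1.   ] shift cm [0.11 0.11 6.24] turn tz 0.005
```

View pics/w2.png

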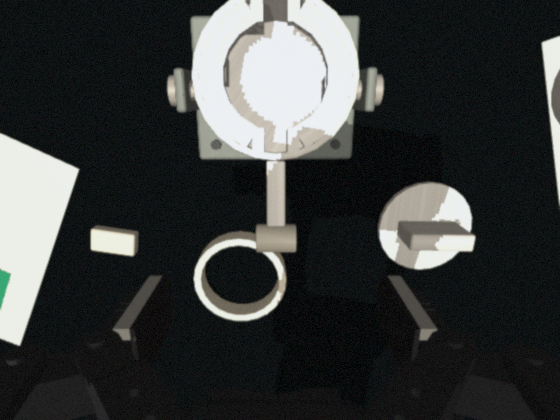

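The wrist view shows the roller at (276,238), centred between the pads (mid-column about 274). The stand looks square to the image. I'll refine from this view's depth.

```bash
python3 - <<'E'
from h import *
c=imaging.camera('wrist')
for v in (225,230,235,240,245,250): print(v,[p2w(c,v,u).round(1).tolist() for u in (260,276,292)])
for v,u in [(17,191),(17,358),(158,199),(158,352)]: print('corner',p2w(c,v,u,z=12).round(1))
for v,u in [(90,172),(90,381),(88,178),(88,375)]: print('trun',p2w(c,v,u).round(1))
print([ (l['p'],np.round(l['location'],1)) for l in models.landmark_of('wrist','pot_handle')[:1]],[(l['p'],np.round(l['location'],1)) for l in models.landmark_of('wrist','pot_mouth')[:1]])
E
```

```text
225 [[498.7, 19.8, 129.8], [500.1, 11.1, 129.8], [501.5, 2.5, 129.9]]
230 [[497.1, 19.4, 133.0], [498.2, 10.8, 132.5], [499.7, 2.3, 132.7]]
235 [[494.7, 19.0, 134.2], [496.5, 10.6, 135.4], [497.7, 2.0, 135.0]]
240 [[492.8, 18.7, 136.7], [493.9, 10.2, 136.0], [494.9, 1.5, 135.0]]
245 [[567.1, 22.8, 313.3], [491.0, 9.7, 135.9], [491.9, 1.0, 134.8]]
250 [[485.1, 17.7, 132.4], [487.4, 9.1, 134.4], [488.2, 0.3, 133.1]]
corner [612.4  93.9  12. ]
corner [632.4 -30.8  12. ]
corner [506.5  77.8  12. ]
corner [527.1 -50.4  12. ]
trun [560.5  80.3 101. ]
trun [ 5.849e+02 -6.450e+01 -5.000e-01]
trun [562.1  76.8 101.6]
trun [580.2 -34.9  92.4]
[(0.55, array([239.5, 273.8]))] [(0.62, array([ 76.6, 269.2]))]
```

Emit:
play_rows(
  motion=[
    [0.15, 0.2, 1.2, 0, 0, 0.003, 1],
    [0, 0, 2, 0, 0, 0, 0.5],
    [0, 0, 2, 0, 0, 0, 0.1],
    [0, 0, 1, 0, 0, 0, 0.1],
    [0, 0, 0, 0, 0, 0, 0],
    [0, 0, 0, 0, 0, 0, -0.2],
    [0, 0, 0, 0, 0, 0, -1],
    [0, 0, 0, 0, 0, 0, -1],
    [0, 0, 0, 0, 0, 0, -1],
    [0, 0, 0, 0, 0, 0, -1],
  ],
  force=30,
)

```text
time: 4.65
tcp_pos: [491.0, 11.3, 283.5]
eef_rot: [0.997, 0.078, 0.0, -0.002]
force: [-2.6, 8.8, 0.4]
gripper_width: 21.5
```

```bash
python3 - <<'E'
from h import *
go([491,10.8,127],.158)
c=imaging.camera('wrist');save(c,'w3.png')
c=imaging.camera('scene');cv2.imwrite('pics/s3.png',cv2.resize(c['pixels'][130:270,200:390,::-1],None,fx=4,fy=4))
E
```

```text
t 4.65 tcp [491.   11.3 283.5] F [-2.6  8.8  0.4] w 21.5 q [-0.03  0.03  2.11  0.01  1.    1.38] head 0.1559 tilt [ 0.001  0.004 -1.   ] shift cm [-0.    0.06  0.15] turn tz -0.002
```

View pics/w3.png

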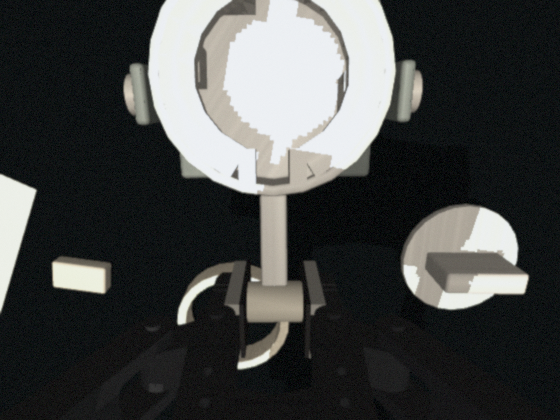

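View pics/s3.png

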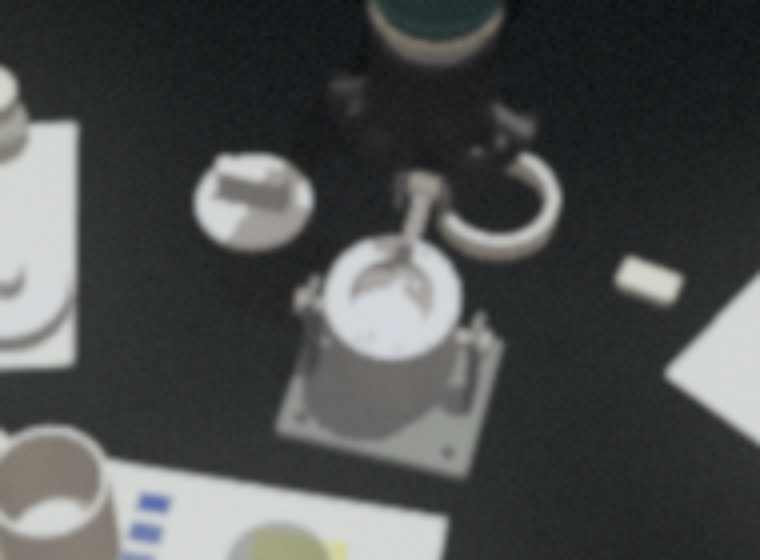

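Emit:
play_rows(
  motion=[
    [0.36, -0.04, -0.62, 0, 0, 0, -1],
    [0.41, 0, -0.59, 0, 0, 0, -1],
    [0.46, 0, -0.56, 0, 0, 0, -1],
    [0.5, 0, -0.52, 0, 0, 0, -1],
    [0.54, 0, -0.48, 0, 0, 0, -1],
    [0.575, 0, -0.434, 0, 0, 0, -1],
    [0.61, 0, -0.387, 0, 0, 0, -1],
    [0.64, 0, -0.337, 0, 0, 0, -1],
    [0, 0, 0, 0, 0, 0, -1],
    [0, 0, 0, 0, 0, 0, -1],
  ],
)

```text
time: 5.75
tcp_pos: [530.0, 17.9, 321.3]
eef_rot: [0.997, 0.078, -0.002, -0.002]
force: [-4.0, 7.1, -2.6]
gripper_width: 21.2
```

```bash
python3 - <<'E'
from h import *
go([491+39.5,10.8+6,127+39],.158)
c=imaging.camera('wrist');save(c,'w4.png')
def plane(c,m):
    v,u=np.nonzero(m&(c['range_z']>0));Q=np.array([p2w(c,a,b) for a,b in zip(v,u)]);return Q
for n in ('scene','top'):
    c=imaging.camera(n)
    if n=='scene':cv2.imwrite('pics/s4.png',cv2.resize(c['pixels'][130:270,200:390,::-1],None,fx=4,fy=4))
    print(n,[(round(l['p'],2),p2w(c,*l['location']).round(1)) for l in models.landmark_of(n,'pot_handle')[:1]])
E
```

```text
t 5.75 tcp [530.   17.9 321.3] F [-4.   7.1 -2.6] w 21.2 q [-0.01  0.06  2.    0.    1.09  1.4 ] head 0.1567 tilt [-0.005  0.003 -1.   ] shift cm [0.03 0.12 0.03] turn tz -0.001
scene [(0.71, array([536.1,  25.4, 161.2]))]
top []
```

View pics/w4.png

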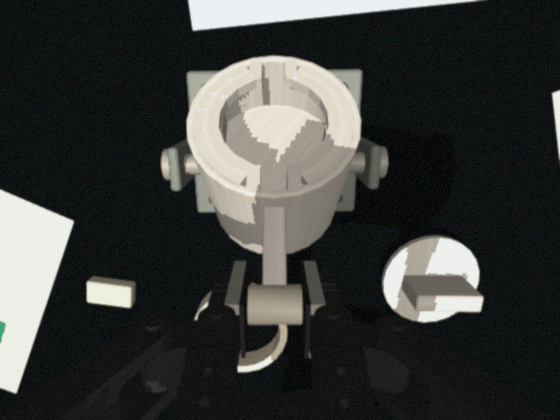

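View pics/s4.png

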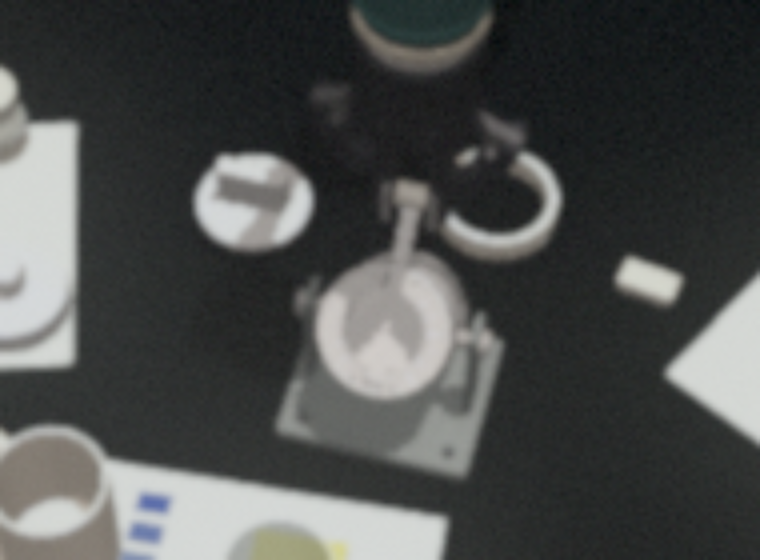

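The pot is tipped and the roller (275,305) is still in the fingers. I'll measure the tilt from the rim plane.

```bash
cat >> h.py <<'E'
def tiltfit(c,ell):
    m1=np.zeros((420,560),np.uint8);m2=m1.copy();(cx,cy,a,b,a2,b2)=ell
    cv2.ellipse(m1,(cx,cy),(a,b),0,0,360,1,-1);cv2.ellipse(m2,(cx,cy),(a2,b2),0,0,360,1,-1)
    v,u=np.nonzero((m1>0)&(m2==0)&(c['range_z']>0));Q=np.array([p2w(c,x,y) for x,y in zip(v,u)])
    best=None;rng=np.random.default_rng(0)
    for _ in range(400):
        p=Q[rng.choice(len(Q),3,False)];n=np.cross(p[1]-p[0],p[2]-p[0]);l=np.linalg.norm(n)
        if l<100:continue
        n/=l;k=abs((Q-p[0])@n)<2
        if best is None or k.sum()>best.sum():best=k
    q=Q[best];ce=q.mean(0);n=np.linalg.svd(q-ce)[2][2];n*=np.sign(n[2]);print('rim pts',len(q),'of',len(Q),'ctr',ce.round(1),'n',n.round(3),'tilt',round(np.arccos(n[2]),3))
    return n
E
python3 - <<'E'
from h import *
c=imaging.camera('wrist');tiltfit(c,(273,123,82,62,58,42))
E
```

```text
rim pts 7383 of 8342 ctr [596.1  29.3 114.6] n [0.664 0.112 0.739] tilt 0.739
```

Emit:
play_rows(
  motion=[
    [0.2, 0, -0.1, 0, 0, 0, -1],
    [0.17, 0, -0.09, 0, 0, 0, -1],
    [0, 0, 0, 0, 0, 0, -1],
    [0, 0, 0, 0, 0, 0, -1],
    [0, 0, 0, 0, 0, 0, -1],
  ],
)

```text
time: 6.55
tcp_pos: [532.9, 18.4, 322.5]
eef_rot: [0.997, 0.078, -0.003, -0.002]
force: [-5.4, 5.5, -2.6]
gripper_width: 21.3
```

```bash
python3 - <<'E'
from h import *
c=imaging.camera('wrist');tiltfit(c,(273,123,82,62,58,42));go([530,17,167],.158)
E
```

```text
rim pts 7419 of 8345 ctr [598.7  29.8 112.1] n [0.685 0.116 0.72 ] tilt 0.768
t 6.6 tcp [533.   18.4 322.5] F [-5.   5.9 -3.8] w 21.2 q [-0.01  0.07  1.99  0.    1.09  1.4 ] head 0.1567 tilt [-0.007  0.003 -1.   ] shift cm [-0.31  0.09  0.05] turn tz -0.001
```

Emit:
play_rows(
  motion=[
    [0, 0, 0, 0, 0, 0, -1],
    [0, 0, 0, 0, 0, 0, -1],
    [0, 0, 0, 0, 0, 0, -1],
    [0, 0, 0, 0, 0, 0, -1],
    [0, 0, 0, 0, 0, 0, -1],
    [0, 0, 0, 0, 0, 0, -1],
    [0, 0, 0, 0, 0, 0, -1],
    [0, 0, 0, 0, 0, 0, -1],
    [0, 0, 0, 0, 0, 0, -1],
    [0, 0, 0, 0, 0, 0, -1],
    [0, 0, 0, 0, 0, 0, -1],
    [0, 0, 0, 0, 0, 0, -1],
  ],
)

```text
time: 7.8
tcp_pos: [532.9, 18.4, 322.5]
eef_rot: [0.997, 0.078, -0.003, -0.002]
force: [-6.8, 6.1, -2.5]
gripper_width: 21.5
```

Emit:
play_rows(
  motion=[
    [-0.632, 0, 0.347, 0, 0, 0, -1],
    [-0.603, 0, 0.396, 0, 0, 0, -1],
    [-0.569, 0, 0.443, 0, 0, 0, -1],
    [-0.532, 0, 0.487, 0, 0, 0, -1],
    [-0.491, 0, 0.528, 0, 0, 0, -1],
    [-0.447, 0, 0.566, 0, 0, 0, -1],
    [-0.401, 0, 0.6, 0, 0, 0, -1],
    [-0.352, 0, 0.63, 0, 0, 0, -1],
    [-0.3, 0, 0.656, 0, 0, 0, -1],
    [-0.16, 0, 0.42, 0, 0, 0, -1],
    [0, 0, 0, 0, 0, 0, -1],
    [0, 0, 0, 0, 0, 0, -1],
  ],
)

```text
time: 9.0
tcp_pos: [490.6, 11.4, 274.6]
eef_rot: [0.997, 0.078, 0.0, -0.002]
force: [-5.0, 7.2, 4.6]
gripper_width: 21.5
```

```bash
python3 - <<'E'
from h import *
go([485.4,10.0,115],.158)
c=imaging.camera('wrist');save(c,'w5.png')
for e in [(273,68,122,118,80,75)]: tiltfit(c,e)
E
```

```text
t 9.0 tcp [490.6  11.4 274.6] F [-5.   7.2  4.6] w 21.5 q [-0.03  0.04  2.12  0.    0.98  1.38] head 0.1562 tilt [ 0.001  0.003 -1.   ] shift cm [-0.54  0.06  0.46] turn tz -0.002
rim pts 15656 of 19728 ctr [570.7  23.8 124.6] n [0.072 0.013 0.997] tilt 0.073
```

View pics/w5.png

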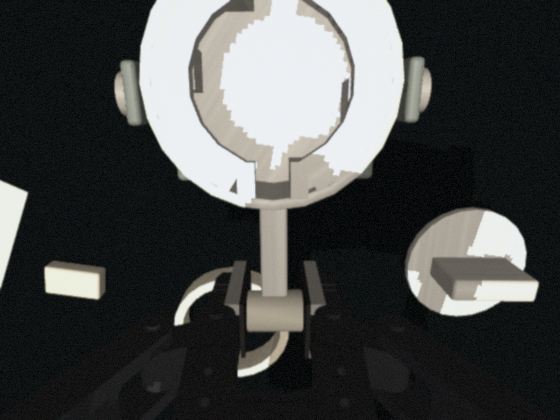

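Emit:
play_rows(
  motion=[
    [-0.12, 0, 0.3, 0, 0, 0, -1],
    [-0.1, 0, 0.3, 0, 0, 0, -1],
    [0, 0, 0.2, 0, 0, 0, -1],
    [0, 0, 0, 0, 0, 0, -1],
    [0, 0, 0, 0, 0, 0, -1],
  ],
)

```text
time: 9.55
tcp_pos: [488.6, 11.1, 267.8]
eef_rot: [0.997, 0.078, 0.0, -0.002]
force: [-9.0, 7.9, 13.2]
gripper_width: 21.3
```

```bash
python3 - <<'E'
from h import *
go([485.4,10.0,115],.158)
c=imaging.camera('wrist');save(c,'w6.png')
for e in [(273,68,122,118,80,75)]: tiltfit(c,e)
E
```

```text
t 9.55 tcp [488.6  11.1 267.8] F [-9.   7.9 13.2] w 21.3 q [-0.03  0.04  2.13  0.    0.97  1.38] head 0.1563 tilt [ 0.     0.003 -1.   ] shift cm [-0.33  0.06 -0.22] turn tz -0.002
rim pts 13674 of 19740 ctr [568.6  22.9 124.5] n [-0.001  0.     1.   ] tilt 0.001
```

Emit:
play_rows(
  motion=[
    [0, -0.05, 0.2, 0, 0, 0, -1],
    [0, 0, 0, 0, 0, 0, -1],
    [0, 0, 0, 0, 0, 0, -1],
    [0, 0, 0, 0, 0, 0, -0.4],
    [0, 0, 0, 0, 0, 0, 0],
    [0, 0, 0, 0, 0, 0, 0],
    [0, 0, -2, 0, 0, 0, 0],
    [0, 0, -4, 0, 0, 0, 0.5],
    [0, 0, 0, 0, 0, 0, 0.5],
    [0, 0, 0, 0, 0, 0, 0.5],
  ],
)

```text
time: 10.6
tcp_pos: [489.1, 10.1, 324.1]
eef_rot: [0.997, 0.078, 0.001, 0.0]
force: [0.2, 0.9, -0.6]
gripper_width: 63.7
```

```bash
python3 - <<'E'
from h import *
go([480.5,-121,130],1.722)
c=imaging.camera('wrist');save(c,'w7.png')
for l in ('pot_mouth','pot_notch','lid_bar','lid'): print(l,[(round(x['p'],2),np.round(x['location'],1),p2w(c,*x['location']).round(1)) for x in models.landmark_of('wrist',l)[:2]])
E
```

```text
t 10.6 tcp [489.1  10.1 324.1] F [ 0.2  0.9 -0.6] w 63.7 q [-0.03 -0.02  2.08 -0.    1.08  1.38] head 0.1566 tilt [ 0.003 -0.    -1.   ] shift cm [-2.9  12.81  3.91] turn tz -1.565
pot_mouth []
pot_notch [(0.96, array([  9.5, 267.3]), array([607.6,  31.7,  92.8])), (0.54, array([223.8, 422.7]), array([ 489. , -111.6,   22.9]))]
lid_bar [(0.85, array([242.9, 440.4]), array([ 486.2, -112.4,   55.2]))]
lid [(0.67, array([223.8, 421.6]), array([ 489.1, -110.4,   23.6]))]
```

View pics/w7.png

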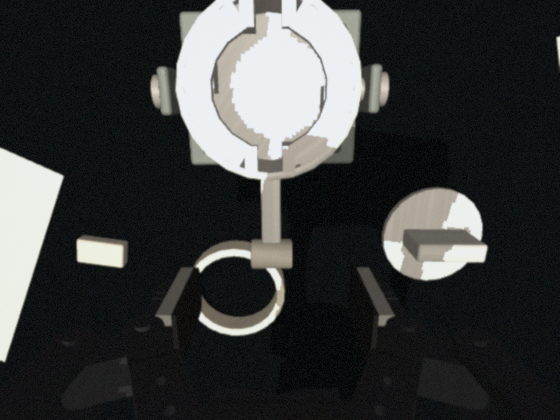

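The pot is level and released; the notches show at (272,8) and (272,158), and the lid bar at (445,245). I'll fit the geometry of both from depth.

```bash
cat >> h.py <<'E'
def cloud(c,rect=None):
    K=np.array(c['K']);V=np.array(c['view']);v,u=np.mgrid[0:420,0:560];d=c['range_z']
    p=np.stack([(u-K[0,2])/K[0,0]*d,-(v-K[1,2])/K[1,1]*d,-d],-1)
    Q=(p-V[:3,3])@V[:3,:3];Q[d<=0]=np.nan
    return Q
def circ(P):
    A=np.c_[2*P,np.ones(len(P))];x=np.linalg.lstsq(A,(P**2).sum(1),rcond=None)[0];return x[:2],np.sqrt(x[2]+x[:2]@x[:2])
E
cat > meas.py <<'E'
from h import *
for n in ('wrist','top'):
    c=imaging.camera(n);Q=cloud(c);X,Y,Z=Q[...,0],Q[...,1],Q[...,2]
    tops=(abs(Z-125)<4)&(np.hypot(X-569.4,Y-23.4)<46)
    P=Q[tops];
    A=np.c_[P[:,:2]-P[:,:2].mean(0),np.ones(len(P))];g=np.linalg.lstsq(A,P[:,2],rcond=None)[0]
    P2=Q[(abs(Z-125)<4)&(np.hypot(X-569.4,Y-23.4)<60)&(X>520)]
    h=cv2.convexHull(P[:,:2].astype(np.float32))[:,0];print(n,'rim n',len(P),'z',P[:,2].mean().round(1),'slope',g[:2].round(4),'hullcirc',circ(h))
    r=np.hypot(X-480.5,Y+121)<48
    D=Q[r&(abs(Z-24)<6)];h=cv2.convexHull(D[:,:2].astype(np.float32))[:,0];print(' disc z',D[:,2].mean().round(1),circ(h))
    B=Q[r&(Z>52)&(Z<64)];print(' bar',B[:,2].mean().round(1),cv2.minAreaRect(B[:,:2].astype(np.float32)),B.mean(0).round(1))
E
python3 meas.py
```

```text
wrist rim n 15238 z 124.5 slope [0.0014 0.0002] hullcirc (array([569.1975669 ,  24.81427436]), np.float64(41.39602924721829))
 disc z 23.5 (array([ 480.39175996, -121.70036281]), np.float64(39.818167444503736))
 bar 57.0 ((480.6187744140625, -121.3963623046875), (14.113718032836914, 50.11976623535156), 8.617093086242676) [ 481.4 -120.2   57. ]
top rim n 755 z 124.1 slope [-0.0014 -0.0001] hullcirc (array([570.1506468 ,  25.50114349]), np.float64(41.19244334191764))
 disc z 23.0 (array([ 480.85216959, -122.6209367 ]), np.float64(38.25307096182625))
 bar 56.8 ((480.6577453613281, -122.83528900146484), (13.750006675720215, 46.786590576171875), 8.84040641784668) [ 481.  -122.9   56.8]
```

Emit:
play_rows(
  motion=[
    [0, 0, 0, 0, 0, -0.142, 0.5],
    [0, 0, 0, 0, 0, -0.142, 0.5],
    [0, 0, 0, 0, 0, -0.142, 0.5],
    [0, 0, 0, 0, 0, -0.142, 0.5],
    [0, 0, 0, 0, 0, -0.142, 0.5],
    [0, 0, 0, 0, 0, -0.142, 0.5],
    [0, 0, 0, 0, 0, -0.142, 0.5],
    [0, 0, 0, 0, 0, -0.142, 0.5],
    [0, 0, 0, 0, 0, -0.142, 0.5],
    [0, 0, 0, 0, 0, -0.142, 0.5],
    [0, 0, 0, 0, 0, -0.145, 0.5],
  ],
)

```text
time: 12.05
tcp_pos: [488.2, 10.2, 322.4]
eef_rot: [0.65, 0.76, -0.0, -0.0]
force: [-0.8, 0.0, 0.2]
gripper_width: 63.9
```

Emit:
play_rows(
  motion=[
    [-3, -0.7, 0, 0, 0, 0, 0],
    [-3.3, -0.7, 0, 0, 0, 0, 0],
    [-3.3, -0.7, 0, 0, 0, 0, 0],
    [-3.28, -0.7, 1.9, 0, 0, 0, 0],
    [0, 0, 3, 0, 0, 0, 0],
    [0, 0, 3, 0, 0, 0, 0],
    [0, 0, 0, 0, 0, 0, 0],
    [0, 0, 0, 0, 0, 0, 0],
  ],
)

```text
time: 12.85
tcp_pos: [479.7, -121.2, 243.4]
eef_rot: [0.652, 0.758, -0.0, -0.001]
force: [0.2, -0.8, 1.1]
gripper_width: 42.9
```

```bash
python3 - <<'E'
from h import *
go([480.6,-121.6,46],1.721)
c=imaging.camera('wrist');save(c,'w8.png')
E
python3 meas.py
```

```text
t 12.85 tcp [ 479.7 -121.2  243.4] F [ 0.2 -0.8  1.1] w 42.9 q [-0.3   0.09  2.13  0.    0.92 -0.45] head 1.7218 tilt [-0.002  0.001 -1.   ] shift cm [-0.06  0.09  4.24] turn tz 0.001meas.py:6: RuntimeWarning: Mean of empty slice.
  A=np.c_[P[:,:2]-P[:,:2].mean(0),np.ones(len(P))];g=np.linalg.lstsq(A,P[:,2],rcond=None)[0]
  ret = um.true_divide(
Traceback (most recent call last):
  File "meas.py", line 8, in <module>
    h=cv2.convexHull(P[:,:2].astype(np.float32))[:,0];print(n,'rim n',len(P),'z',P[:,2].mean().round(1),'slope',g[:2].round(4),'hullcirc',circ(h))
      ~~~~~~~~~~~~~~~~~~~~~~~~~~~~~~~~~~~~~~~~~~^^^^^
TypeError: 'NoneType' object is not subscriptable
```

View pics/w8.png

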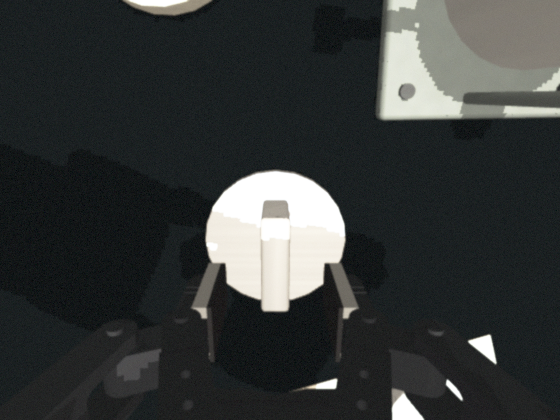

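The bar at (275,255) is centred between the pads and parallel to them, so I'll descend and grip.

Emit:
play_rows(
  motion=[
    [-0.05, 0.06, 2, 0, 0, 0, 0],
    [0, 0, 1.6, 0, 0, 0, 0],
    [0, 0, 0.6, 0, 0, 0, 0],
    [0, 0, 0, 0, 0, 0, -0.3],
    [0, 0, 0, 0, 0, 0, -1],
    [0, 0, 0, 0, 0, 0, -1],
    [0, 0, 0, 0, 0, 0, -1],
    [0, 0, 0, 0, 0, 0, -1],
    [0, 0, 0, 0, 0, 0, -1],
    [0, 0, 0, 0, 0, 0, -1],
  ],
  force=60,
)

```text
time: 13.95
tcp_pos: [481.4, -121.9, 203.1]
eef_rot: [0.652, 0.758, 0.0, 0.001]
force: [-1.9, 0.8, 7.1]
gripper_width: 13.0
```

```bash
python3 - <<'E'
from h import *
go([480.6,-121.6,46],1.721)
c=imaging.camera('wrist');save(c,'w9.png')
E
```

```text
t 13.95 tcp [ 481.4 -121.9  203.1] F [-1.9  0.8  7.1] w 13.0 q [-0.3   0.15  2.16  0.    0.83 -0.45] head 1.7218 tilt [ 0.002 -0.    -1.   ] shift cm [ 0.04 -0.08  0.21] turn tz 0.001
```

View pics/w9.png

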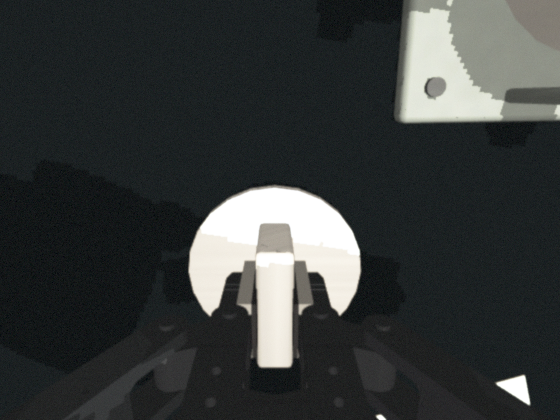

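Emit:
play_rows(
  motion=[
    [0, 0, -2, 0, 0, 0, -1],
    [0, 0, -4.5, 0, 0, 0, -1],
    [0, 0, -4.5, 0, 0, 0, -1],
    [0, 0, -4.5, 0, 0, 0, -1],
    [0, 0, 0, 0, 0, 0, -1],
  ],
)

```text
time: 14.5
tcp_pos: [483.3, -122.5, 364.6]
eef_rot: [0.652, 0.758, 0.003, 0.006]
force: [0.6, 0.2, -0.6]
gripper_width: 13.4
```

Emit:
play_rows(
  motion=[
    [0, 0, 0, 0, 0, -0.1434, -1],
    [0, 0, 0, 0, 0, -0.1434, -1],
    [0, 0, 0, 0, 0, -0.1434, -1],
    [0, 0, 0, 0, 0, -0.1434, -1],
    [0, 0, 0, 0, 0, -0.1434, -1],
    [0, 0, 0, 0, 0, -0.1434, -1],
    [0, 0, 0, 0, 0, -0.1434, -1],
    [0, 0, 0, 0, 0, -0.1434, -1],
    [0, 0, 0, 0, 0, -0.1434, -1],
    [0, 0, 0, 0, 0, -0.1434, -1],
    [0, 0, 0, 0, 0, -0.1434, -1],
  ],
)

```text
time: 15.6
tcp_pos: [480.2, -121.6, 355.4]
eef_rot: [-0.082, 0.997, 0.0, -0.001]
force: [0.1, 0.6, -1.6]
gripper_width: 13.4
```

```bash
python3 - <<'E'
from h import *
go([569.8,24.7,203],3.2986)
c=imaging.camera('wrist');save(c,'w10.png')
E
```

```text
t 15.6 tcp [ 480.2 -121.6  355.4] F [ 0.1  0.6 -1.6] w 13.4 q [-0.3  -0.04  2.03 -0.    1.15 -2.03] head -2.9781 tilt [-0.002  0.001 -1.   ] shift cm [-11.22  12.98  -0.27] turn tz -6.277
```

View pics/w10.png

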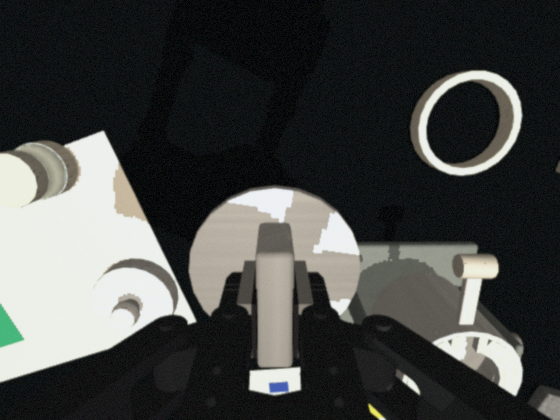

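Emit:
play_rows(
  motion=[
    [-2.8, 3.25, 0, 0, 0, 0.006, -1],
    [-2.8, 3.25, 0, 0, 0, 0, -1],
    [-2.8, 3.25, 0, 0, 0, 0, -1],
    [-2.8, 3.25, 0, 0, 0, 0, -1],
    [0, 0, 0, 0, 0, 0, -1],
    [0, 0, 0, 0, 0, 0, -1],
  ],
)

```text
time: 16.25
tcp_pos: [571.5, 24.7, 355.6]
eef_rot: [-0.076, 0.997, -0.0, -0.001]
force: [-0.8, 0.3, -1.8]
gripper_width: 12.9
```

```bash
cat > m2.py <<'E'
from h import *
import sys
n0=sys.argv[1]
go([569.8,24.7,203],3.2986)
for n in ('scene','top','wrist'):
    c=imaging.camera(n)
    if n=='scene': cv2.imwrite(f'pics/s{n0}.png',cv2.resize(c['pixels'][130:270,200:390,::-1],None,fx=4,fy=4))
    elif n=='top': cv2.imwrite(f'pics/t{n0}.png',cv2.resize(c['pixels'][160:300,180:340,::-1],None,fx=4,fy=4))
    else: save(c,f'w{n0}.png')
    for l in ('lid_bar','lid_pin','lid','pot_mouth','pot_notch'): print(n,l,[(round(x['p'],2),np.round(x['location'],1),p2w(c,*x['location']).round(1)) for x in models.landmark_of(n,l)[:1]])
E
python3 m2.py 11
```

```text
t 16.25 tcp [571.5  24.7 355.6] F [-0.8  0.3 -1.8] w 12.9 q [-0.    0.11  1.88 -0.    1.16 -1.72] head -2.9895 tilt [-0.002 -0.    -1.   ] shift cm [ 0.17  0.03 -0.24] turn tz -6.288
scene lid_bar [(0.57, array([185.1, 299.2]), array([580. ,  30.6, 209.7]))]
scene lid_pin [(0.76, array([206.6, 295.9]), array([563.8,  17.4,  89.6]))]
scene lid [(0.69, array([194.4, 297.9]), array([592.7,  33.5, 190.1]))]
scene pot_mouth [(0.81, array([201.6, 294.3]), array([607.3,  31.1, 177.7]))]
scene pot_notch [(0.67, array([208.7, 296. ]), array([572. ,  21.3,  93.4]))]
top lid_bar []
top lid_pin []
top lid []
top pot_mouth [(0.41, array([292.1, 196.5]), array([417.6, 151.7,  10.3]))]
top pot_notch [(0.43, array([203.5, 371.9]), array([ 614.4, -232.6,   46.9]))]
wrist lid_bar [(0.68, array([291.7, 273.7]), array([562.4,  21.2, 211. ]))]
wrist lid_pin []
wrist lid [(0.69, array([247.4, 275.9]), array([547.4,  19.7, 205.1]))]
wrist pot_mouth []
wrist pot_notch []
```

View pics/s11.png

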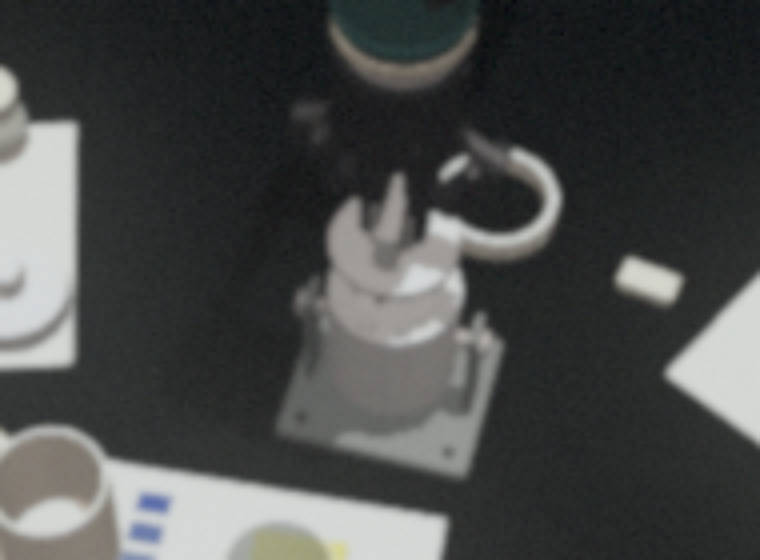

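View pics/w11.png

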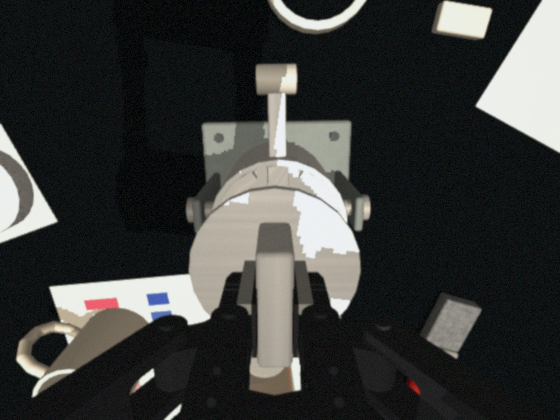

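The wrist view puts the lid bar at column 274–275, while the pot's tongue, roller and stand centre are near 277. That suggests a lateral offset of about 2 mm, so I'll quantify it.

```bash
python3 - <<'E'
from h import *
s,M=axes()
c=imaging.camera('wrist');Q=cloud(c);T=(Q-s['tcp_pos'])@M  # tool frame
X,Y,Z=T[...,0],T[...,1],T[...,2];W=Q[...,2]
sel=lambda m:(m.sum(),T[m].mean(0).round(2),T[m].min(0).round(1),T[m].max(0).round(1))
bar=(abs(Y)<12)&(Z>139)&(Z<150)&(X>-30)&(X<40)
print('bar top',sel(bar))
v,u=np.mgrid[0:420,0:560]
rol=(v>64)&(v<96)&(u>250)&(u<304)&(W>105)&(W<130);print('roller',sel(rol))
ton=(v>100)&(v<150)&(u>260)&(u<295)&(W>95)&(W<130);print('tongue',sel(ton))
for r in range(98,150,8):
    k=ton&(v==r);print(r,Q[k].mean(0).round(1),Y[k].mean().round(2),X[k].mean().round(1),Y[k].min().round(1),Y[k].max().round(1))
st=(W>4)&(W<20)&(v>110)&(v<175)&(u>195)&(u<360)
for r in range(126,160,6):
    k=st&(v==r);print('stand',r,Y[k].min().round(1),Y[k].max().round(1),((Y[k].min()+Y[k].max())/2).round(2),X[k].mean().round(1))
ed=[]
for cc in range(212,345,6):
    k=np.nonzero(st[:,cc])[0]
    if len(k): ed.append((Y[k[0],cc],X[k[0],cc]))
ed=np.array(ed);print('far edge slope',np.polyfit(ed[:,0],ed[:,1],1),ed[:,1].max())
rim=(W>119)&(W<129)&(v>150)&(v<215)&(u>200)&(u<350)
P=Q[rim][:,:2];h=T[rim];print('rim',rim.sum(),h.min(0).round(1),h.max(0).round(1))
# outer arc pts: max X per Y bin
yb=np.round(h[:,1]/2)*2;arc=np.array([h[yb==y][h[yb==y][:,0].argmax()][:2] for y in np.unique(yb)]);print('arc circle',circ(arc))
# disc
d=(Z>160)&(Z<185)&(np.hypot(X,Y)<46);h=T[d];yb=np.round(h[:,1]/2)*2;a=np.array([h[yb==y][h[yb==y][:,0].argmax()][:2] for y in np.unique(yb)]);a=a[abs(a[:,1])<34];print('disc',sel(d),circ(a))
E
```

```text
bar top (np.int64(4822), array([  3.71,  -0.49, 145.57]), array([-24.7, -12. , 139. ]), array([ 25.7,  12. , 150. ]))
roller (np.int64(1209), array([ 8.5790e+01, -2.2000e-01,  2.3615e+02]), array([ 77.8, -11.2, 232.1]), array([ 93.3,  10.8, 242.8]))
tongue (np.int64(838), array([6.1590e+01, 1.7000e-01, 2.3945e+02]), array([ 47.7,  -4.9, 237.6]), array([ 74.6,   4.9, 241.5]))<stdin>:12: RuntimeWarning: Mean of empty slice.
  ret = um.true_divide(
  ret = ret.dtype.type(ret / rcount)
Traceback (most recent call last):
ValueError: zero-size array to reduction operation minimum which has no identity
```

```bash
python3 - <<'E' 2>/dev/null
from h import *
s,M=axes()
c=imaging.camera('wrist');Q=cloud(c);T=(Q-s['tcp_pos'])@M
X,Y,Z=T[...,0],T[...,1],T[...,2];W=Q[...,2]
v,u=np.mgrid[0:420,0:560]
for r in range(225,370,20):
    k=(v==r)&(u>250)&(u<300)&(Z>138)&(Z<152)
    # edges via intensity/height
    print('bar',r,Y[k].min().round(1),Y[k].max().round(1),u[k].min(),u[k].max(),X[k].mean().round(1),np.median(Z[k]).round(1))
for r in (70,76,82,88):
    k=(v==r)&(u>250)&(u<304)&(W>105)&(W<130);print('rol',r,Y[k].min().round(1),Y[k].max().round(1),X[k].mean().round(1))
for r in range(100,146,9):
    k=(v==r)&(u>255)&(u<300)&(W>95)&(W<130);print('ton',r,Y[k].min().round(1),Y[k].max().round(1),X[k].mean().round(1))
st=(W>4)&(W<20)&(v>110)&(v<175)&(u>195)&(u<360)
for r in range(126,160,6):
    k=st&(v==r);print('stand',r,Y[k].min().round(1),Y[k].max().round(1),((Y[k].min()+Y[k].max())/2).round(2))
ed=np.array([(Y[:,cc][st[:,cc]][0],X[:,cc][st[:,cc]][0]) for cc in range(212,345,6) if st[:,cc].any()])
print('far edge slope',np.polyfit(ed[:,0],ed[:,1],1))
rim=(W>119)&(W<129)&(v>150)&(v<215)&(u>200)&(u<350);h=T[rim]
yb=np.round(h[:,1]/2)*2;arc=np.array([h[yb==y][h[yb==y][:,0].argmax()][:2] for y in np.unique(yb)]);arc=arc[abs(arc[:,1])<30];arc=arc[abs(arc[:,1])>7];print('arc circle',circ(arc))
E
cat > m3.py <<'E'
from h import *
s,M=axes()
c=imaging.camera('wrist');np.savez('c.npz',d=c['range_z'],K=c['K'],V=c['view'],M=M,t=s['tcp_pos'],px=c['pixels'])
E
cat > m4.py <<'E'
from h import *
z=np.load('c.npz');c=dict(range_z=z['d'],K=z['K'],view=z['V']);M=z['M']
Q=cloud(c);T=(Q-z['t'])@M
X,Y,Z=T[...,0],T[...,1],T[...,2];W=Q[...,2]
v,u=np.mgrid[0:420,0:560]
def pr(n,r,k):
    if k.sum()>3: print(n,r,Y[k].min().round(1),Y[k].max().round(1),'mid',((Y[k].min()+Y[k].max())/2).round(2),'X',X[k].mean().round(1),'Z',np.median(Z[k]).round(1),'W',np.median(W[k]).round(1))
for r in range(225,370,20): pr('bar',r,(v==r)&(u>250)&(u<300)&(Z>136)&(Z<152)&(abs(Y)<11))
for r in (66,70,76,82,88): pr('rol',r,(v==r)&(u>250)&(u<304)&(W>100)&(W<140))
for r in range(100,146,9): pr('ton',r,(v==r)&(u>255)&(u<300)&(W>95)&(W<140))
st=(W>0)&(W<24)&(v>110)&(v<175)&(u>195)&(u<360)&(abs(W-12)<8)
for r in range(126,160,6): pr('stand',r,st&(v==r))
ed=np.array([(Y[:,cc][st[:,cc]][0],X[:,cc][st[:,cc]][0]) for cc in range(212,345,6) if st[:,cc].any()])
if len(ed): print('far edge',np.polyfit(ed[:,0],ed[:,1],1))
rim=(W>117)&(W<131)&(v>150)&(v<215)&(u>200)&(u<350);h=T[rim];print(len(h))
yb=np.round(h[:,1]/2)*2;arc=np.array([h[yb==y][h[yb==y][:,0].argmax()][:2] for y in np.unique(yb)]);arc=arc[abs(arc[:,1])<30];arc=arc[abs(arc[:,1])>7];print('arc circle',circ(arc))
E
python3 m3.py; python3 m4.py
```

```text
bar 245 -5.2 2.5 mid -1.36 X 25.6 Z 151.7 W 205.2
bar 265 -7.3 6.0 mid -0.63 X 20.5 Z 145.5 W 211.5
bar 285 -9.4 8.5 mid -0.45 X 11.9 Z 146.0 W 210.9
bar 305 -8.6 7.7 mid -0.44 X 5.2 Z 145.5 W 211.5
bar 325 -8.8 7.2 mid -0.79 X -2.9 Z 145.3 W 211.6
bar 345 -8.6 7.0 mid -0.78 X -12.1 Z 145.5 W 211.5
bar 365 -6.8 5.4 mid -0.68 X -22.9 Z 145.6 W 211.4
rol 66 -10.5 10.5 mid -0.0 X 92.8 Z 238.0 W 119.0
rol 70 -11.1 10.4 mid -0.35 X 90.6 Z 235.4 W 121.6
rol 76 -11.1 10.4 mid -0.35 X 87.6 Z 234.7 W 122.2
rol 82 -10.5 10.5 mid -0.03 X 84.5 Z 235.0 W 121.9
rol 88 -10.7 10.5 mid -0.06 X 81.5 Z 236.4 W 120.5
ton 100 -4.8 4.7 mid -0.03 X 75.2 Z 239.4 W 117.6
ton 109 -4.8 4.8 mid -0.03 X 70.4 Z 239.3 W 117.6
ton 118 -4.3 4.8 mid 0.26 X 65.5 Z 239.4 W 117.5
ton 127 -4.3 4.9 mid 0.27 X 60.5 Z 239.1 W 117.8
ton 136 -4.4 4.9 mid 0.26 X 55.4 Z 239.6 W 117.3
ton 145 -4.4 4.9 mid 0.26 X 50.2 Z 239.6 W 117.3
stand 126 -64.4 64.6 mid 0.1 X 52.4 Z 345.5 W 11.5
stand 132 -63.5 65.3 mid 0.91 X 47.3 Z 345.6 W 11.4
stand 138 -63.8 64.1 mid 0.14 X 42.2 Z 345.3 W 11.7
stand 144 -63.1 64.8 mid 0.88 X 37.0 Z 345.5 W 11.4
stand 150 -64.2 65.2 mid 0.49 X 31.7 Z 345.5 W 11.4
stand 156 -63.2 65.8 mid 1.26 X 26.5 Z 345.4 W 11.6
far edge [1.69958437e-02 5.63305000e+01]
2948
arc circle (array([2.05209544, 1.10852049]), np.float64(41.34699373315413))
```

Relative to the lid, the pot is about +1.2 mm in tool y, +1 mm in tool x and −0.015 rad in yaw. I'll correct that and descend to just above the rim.

Emit:
play_rows(
  motion=[
    [0.1, 0.12, 0.8, 0, 0, -0.015, -1],
    [0, 0, 1.2, 0, 0, 0, -1],
    [0, 0, 0, 0, 0, 0, -1],
    [0, 0, 0, 0, 0, 0, -1],
  ],
)

```text
time: 17.7
tcp_pos: [570.0, 24.9, 335.7]
eef_rot: [-0.083, 0.997, 0.0, -0.001]
force: [-0.8, 1.0, -0.6]
gripper_width: 12.8
```

```bash
python3 m3.py; python3 m4.py; python3 -c "
from h import *
go([569.8,25.9,152],3.31)
c=imaging.camera('scene');cv2.imwrite('pics/s12.png',cv2.resize(c['pixels'][160:240,250:350,::-1],None,fx=7,fy=7,interpolation=2))"
```

```text
bar 265 -7.3 6.0 mid -0.65 X 20.5 Z 145.6 W 190.1
bar 285 -9.4 8.1 mid -0.65 X 12.0 Z 145.7 W 190.0
bar 305 -8.6 7.6 mid -0.49 X 5.5 Z 145.2 W 190.5
bar 325 -8.5 6.9 mid -0.81 X -3.3 Z 145.4 W 190.3
bar 345 -8.6 7.3 mid -0.64 X -12.2 Z 145.4 W 190.2
bar 365 -6.8 5.5 mid -0.65 X -23.0 Z 145.7 W 190.0
rol 66 -10.5 10.3 mid -0.09 X 91.3 Z 217.1 W 118.8
rol 70 -11.1 10.7 mid -0.18 X 89.4 Z 215.2 W 120.7
rol 76 -11.0 10.7 mid -0.13 X 86.6 Z 214.1 W 121.8
rol 82 -11.0 10.8 mid -0.12 X 83.8 Z 213.5 W 122.4
rol 88 -11.2 10.4 mid -0.4 X 81.1 Z 214.5 W 121.3
ton 100 -4.9 4.7 mid -0.14 X 75.5 Z 218.5 W 117.4
ton 109 -4.9 4.7 mid -0.11 X 71.1 Z 218.4 W 117.4
ton 118 -5.0 4.7 mid -0.12 X 66.7 Z 218.4 W 117.5
ton 127 -5.0 4.8 mid -0.12 X 62.3 Z 218.1 W 117.8
ton 136 -5.0 4.8 mid -0.11 X 57.7 Z 218.4 W 117.5
ton 145 -5.1 4.3 mid -0.39 X 53.1 Z 218.3 W 117.5
stand 126 -62.5 61.9 mid -0.29 X 53.9 Z 326.4 W 9.4
stand 132 -64.0 63.4 mid -0.32 X 49.4 Z 324.2 W 11.6
stand 138 -64.6 64.2 mid -0.16 X 44.6 Z 324.1 W 11.6
stand 144 -63.9 63.5 mid -0.17 X 39.8 Z 324.0 W 11.8
stand 150 -64.5 63.9 mid -0.29 X 34.9 Z 324.1 W 11.6
stand 156 -65.0 64.6 mid -0.21 X 29.9 Z 324.2 W 11.5
far edge [-6.74747175e-04  5.40682368e+01]
2222
arc circle (array([ 0.29544399, -0.13676318]), np.float64(41.22925064374371))
t 17.75 tcp [570.3  24.9 336.3] F [-0.3  0.  -2.3] w 12.9 q [-0.    0.12  1.9   0.    1.12 -1.74] head -2.975 tilt [-0.001  0.    -1.   ] shift cm [0.03 0.11 2.93] turn tz -6.285
```

View pics/s12.png

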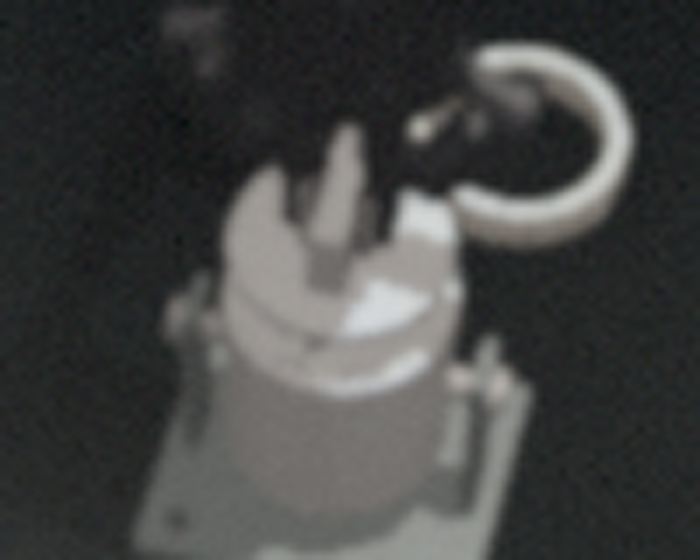

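Emit:
play_rows(
  motion=[
    [-0.05, 0.05, 0.5, 0, 0, 0, -1],
    [0, 0, 0.4, 0, 0, 0, -1],
    [0, 0, 0.3, 0, 0, 0, -1],
    [0, 0, 0.3, 0, 0, 0, -1],
    [0, 0, 0, 0, 0, 0, -1],
    [0, 0, 0, 0, 0, 0, -1],
  ],
)

```text
time: 18.4
tcp_pos: [570.8, 25.4, 321.8]
eef_rot: [-0.083, 0.997, 0.0, -0.0]
force: [-0.3, 0.1, -1.0]
gripper_width: 13.0
```

No contact force with the plug and pins 4–6 mm into the rim, so I'll continue to seating.

Emit:
play_rows(
  motion=[
    [0, 0, 0.4, 0, 0, 0, -1],
    [0, 0, 0.3, 0, 0, 0, -1],
    [0, 0, 0.2, 0, 0, 0, -1],
    [0, 0, 0.1, 0, 0, 0, -1],
    [0, 0, 0, 0, 0, 0, -1],
    [0, 0, 0, 0, 0, 0, -1],
  ],
)

```text
time: 19.0
tcp_pos: [570.9, 25.4, 311.9]
eef_rot: [-0.083, 0.997, 0.0, 0.0]
force: [-0.4, 0.1, -0.7]
gripper_width: 12.7
```

Emit:
play_rows(
  motion=[
    [0, 0, 0.1, 0, 0, 0, -1],
    [0, 0, 0.1, 0, 0, 0, -1],
    [0, 0, 0.1, 0, 0, 0, -1],
    [0, 0, 0, 0, 0, 0, -1],
    [0, 0, 0, 0, 0, 0, -1],
  ],
)

```text
time: 19.5
tcp_pos: [571.0, 25.4, 310.2]
eef_rot: [-0.083, 0.997, -0.0, 0.0]
force: [-2.5, -0.6, 5.3]
gripper_width: 13.0
```

```bash
python3 -c "
from h import *
go([569.8,25.9,152],3.31)
c=imaging.camera('scene');cv2.imwrite('pics/s13.png',cv2.resize(c['pixels'][160:240,250:350,::-1],None,fx=7,fy=7,interpolation=2))
c=imaging.camera('wrist');save(c,'w13.png')"
```

```text
t 19.5 tcp [571.   25.4 310.2] F [-2.5 -0.6  5.3] w 13.0 q [ 0.    0.15  1.93 -0.    1.07 -1.74] head -2.975 tilt [ 0.001 -0.    -1.   ] shift cm [0.11 0.07 0.32] turn tz -6.285
```

View pics/s13.png

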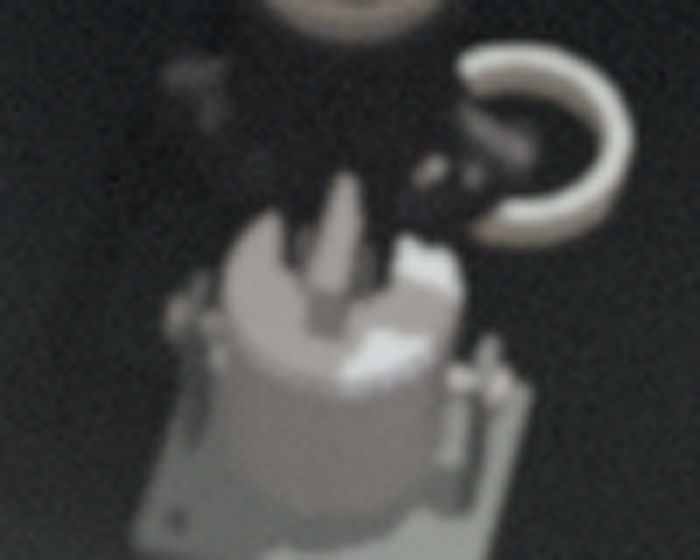

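View pics/w13.png

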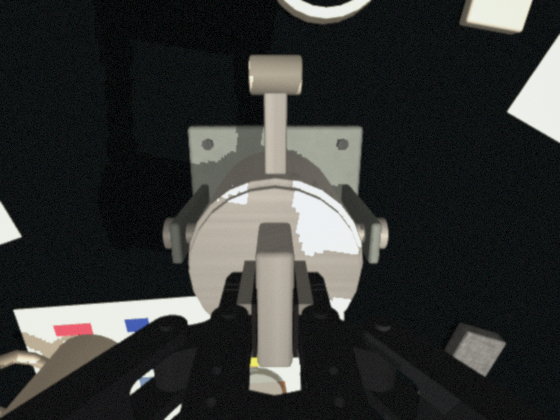

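The lid is seated: TCP z 310.2 against 310.1 expected, about 5 N contact, and no gap at the rim. Now I'll turn it clockwise 40° (+z of the tool).

Emit:
play_rows(
  motion=[
    [0, 0, 0, 0, 0, 0.07, -1],
    [0, 0, 0, 0, 0, 0.07, -1],
    [0, 0, 0, 0, 0, 0.07, -1],
    [0, 0, 0, 0, 0, 0.07, -1],
    [0, 0, 0, 0, 0, 0.07, -1],
    [0, 0, 0, 0, 0, 0, -1],
    [0, 0, 0, 0, 0, 0, -1],
  ],
)

```text
time: 20.3
tcp_pos: [571.3, 25.5, 310.1]
eef_rot: [0.091, 0.996, 0.0, 0.001]
force: [-1.5, 0.8, 6.6]
gripper_width: 13.3
```

Turning freely (heading changed by 0.35 rad at low force). Next, the second half.

Emit:
play_rows(
  motion=[
    [0, 0, 0, 0, 0, 0.07, -1],
    [0, 0, 0, 0, 0, 0.07, -1],
    [0, 0, 0, 0, 0, 0.07, -1],
    [0, 0, 0, 0, 0, 0.07, -1],
    [0, 0, 0, 0, 0, 0.07, -1],
    [0, 0, 0, 0, 0, 0, -1],
    [0, 0, 0, 0, 0, 0, -1],
  ],
)

```text
time: 21.0
tcp_pos: [571.5, 25.5, 310.1]
eef_rot: [0.263, 0.965, 0.0, 0.001]
force: [-0.7, -0.0, 4.9]
gripper_width: 13.3
```

```bash
cat > m5.py <<'E'
from h import *
s,M=axes();hd=np.arctan2(M[1,0],M[0,0])%(2*np.pi);print('t',s['time'],s['tcp_pos'].round(1),'F',s['force'].round(1),'T',s['torque'].round(2),'turned deg',np.degrees(3.308-hd).round(2),'w',s['gripper_width'])
c=imaging.camera('wrist');save(c,'w14.png');Q=cloud(c);v,u=np.mgrid[0:420,0:560]
T=(Q-s['tcp_pos'])@M
B=T[(T[...,2]>142)&(T[...,2]<148)&(abs(T[...,1])<7)&(abs(T[...,0])<30)];print('bar in tool',cv2.minAreaRect(B[:,:2].astype(np.float32)))
D=Q[(abs(Q[...,2]-131)<3)&(np.hypot(Q[...,0]-570,Q[...,1]-25)<38)];A=np.c_[D[:,:2]-D[:,:2].mean(0),np.ones(len(D))];print('disc top plane',len(D),np.linalg.lstsq(A,D[:,2],rcond=None)[0].round(4))
c=imaging.camera('top');save(c,'t14.png')
c=imaging.camera('scene');save(c,'sf14.png');cv2.imwrite('pics/s14.png',cv2.resize(c['pixels'][160:240,250:350,::-1],None,fx=7,fy=7,interpolation=2))
E
python3 m5.py
```

```text
t 21.0 [571.5  25.5 310.1] F [-0.7 -0.   4.9] T [ 0.12  0.16 -0.14] turned deg 40.01 w 13.319331556092468
bar in tool ((0.2825794219970703, 0.005646705627441406), (49.90878677368164, 13.899825096130371), 0.17306146025657654)
disc top plane 10765 [ 1.000000e-03 -3.000000e-04  1.305759e+02]
```

View pics/w14.png

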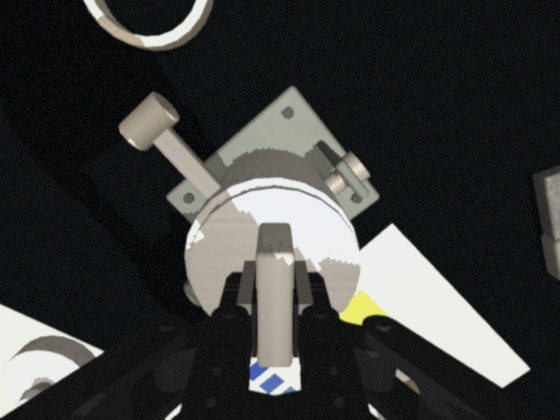

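View pics/s14.png

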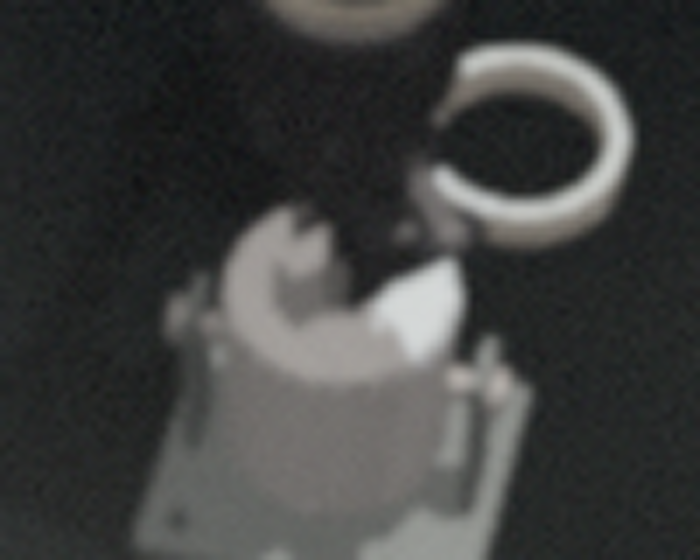

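View pics/t14.png

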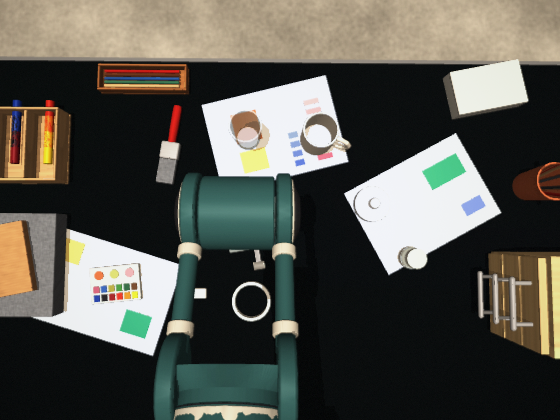

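The lid is seated flat (plane slope about 0.001) and turned 40.0°. The pot is level, and the bystanders sit at the same pixels as before (tape (251,300), jar (413,258), eraser partly hidden by the arm).

```bash
python3 -c "
from h import *
hand_in();s=monitor.sense();print(s['time'],s['force'],s['gripper_width'])"
```

```text
the job is handed in; nothing more can be done
the job is handed in; nothing more can be done
```

The job is done and handed in at about 21 s of the 61 s allowed.

- **Tip and return:** I took the pot by its roller and tipped it. The rim plane measured 0.768 rad (44°), and I held it there for over a second. I then swung it back against the stop, where the rim measured 0.001 rad from level and force built up against the stop.
- **Lid seating:** The bayonet lid went through the notches with almost no force. It stopped at TCP z 310.2 mm, against 310.1 mm expected for seated, with about 5 N of contact.
- **Final turn:** I turned it clockwise 40.0°, well short of the catches at 55°, with no rise in resistance. The gripper still holds the bar at 13.3 mm opening, and the lid disc is flat to about 0.001 rad.

No check failed. The lid first lined up 1–2 mm and 0.015 rad off the notches, and I corrected that before inserting. The eraser was partly hidden by the arm in the last top view, but the visible objects were where they started. My last state reading after hand-in was refused, so the final figures are from just before it.

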